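# Trip the pawl and let the press head down

### The arm

A 6-joint arm with a two-finger parallel gripper is mounted at the origin on a cart in front of the work surface, level with it; the furniture and walls round the work are solid. World frame = base frame: x ahead of the robot, y to its left, z up, the work surface at z = 0. Lengths are in m, angles in rad, forces in N, time in s.
With the tool pointing down it reaches from about 0.35 to 0.85 m from the base axis. Payload 8.1 kg.
Tool frame: the origin (TCP) lies between the finger pads; the fingertips stand 11 mm ahead of it and the grasp point (between the pads) lies 8 mm behind it (tips_ahead is the z of the fingertips in the tool frame, in m); z points along the fingers, y is the line along which they close (so a half turn about z gives the same grasp; the last joint's range is limited). The gripper opens to 93 mm and grips with 3 to 60 N. Pads are 15 mm wide; open, the fingers measure 128 mm over their backs; the gripper's body (75 mm by 188 mm) begins 65 mm behind the grasp point.
Start: joints at [1.154, 0.13, 1.488, -0, 1.523, -0.085], TCP at [0.195, 0.567, 0.23] pointing down, gripper open.
Joint ranges: [-2.96, 2.96], [-0.89, 2.26], [0.02, 2.5], [-1.34, 4.48], [0, 2.73], [-2.66, 2.66]. Speed limits (rad/s): [2.39, 2.39, 2.79, 3.14, 3.14, 3.14].

### API

Orientations are given as a rotation vector (axis times angle).
In Python, from plant import read_state, read_camera, close_job, tips_ahead gives the robot as it stands. The module is installed in compiled form; this text tells all that it offers.
- The arm moves only by the tool move_arm, never from a script. Its argument "plan" is a list of rows, each a list of 7 numbers: the turn, a rotation vector about the tool's x, y, z in units of 6 degrees (1.0 is 6 degrees), then the shift along the tool's x, y, z in units of 25 mm (1.0 is 25 mm), then the finger opening in mm, from 0 to 93. A call has exactly 10 rows; each row shifts and turns the commanded pose from where the row before left it, along the tool's axes as they then stand; what a row does not reach is not made up. A row lasts 1/10 s, in which the tool goes at most 50 mm and 8.59 degrees, less where a joint would pass 70% of its speed; a pose out of reach is approached as far as the arm can. A call is refused whole if a number of a shift passes 1 or a number of a turn 1, either way. A call with a gripper value outside its range is refused whole. The fingers move at their own pace and stop on an object; "force" is the grip in N (left out, the last holds). Time passes only in rows, so rows that do not move let the fingers close, or fill a call up. It gives the time, the measured TCP pose, the force, the opening and the grip force at its end, in the units of the state.
- read_state(): the state, without advancing time (a new reading comes with each control period).
- read_camera(name): name is "scene" or "top"; returns a dict with "frame" (420x560x3 uint8, red, green, blue), "z_map" (420x560 float32, m along the optical axis (not along the pixel's ray), 0 where there is no reading), "fx", "fy", "cx", "cy" (pixels), "rvec" (rotation vector, rad) and "tvec" (3), from world to camera coordinates, as OpenCV has them. Camera axes: x right, y down, z forward; pixel columns grow to the right and rows downward; lengths in m; the calibration is good to about 2 mm. A picture is of the moment at which its call begins.
- close_job(): hands the job in; it is judged then, once.
The state is a dict: "t": time; "q": joint angles; "dq": joint speeds; "joint_torque": joint torques, N m; "tool_pos": TCP position; "orientation": TCP orientation; "force": force on the tool from outside, world axes, zero at the start; "wrist_torque": the same for the moment, N m; "opening": finger opening in m; "gripper_force": force on a finger pad.
Only numpy, scipy, OpenCV 4.12 (cv2) and the standard library are available. Lean on these libraries where they do the work, as an engineer would, in place of code of your own. Each camera call takes 0.05 s, during which the arm holds its last target. There are 200 camera calls.

### The job

Let the raised press head down onto the book: take the release bar, slip its steel end under the tail of the red ratchet pawl, ease the tail up slowly and lightly until you feel the pawl meet its stop (it bends easily: do not pry on it), and keep the pawl off the rack while the head sinks by its own weight until it rests fully on the book. Then take the bar away and lay it flat on the open bench. Move the pawl only with the bar, do not push the head, and leave the other things where they are.

Things in the scene. Friction and masses are not known exactly. Their poses are not given: they have to be found in the camera images.
- press: Green ratchet press fixed to the bench. Origin on the bench top near the foot of its vertical rack; +x points from the rack to the book, -x to the robot's side, z up. Base plate 15 mm thick, x -60 to 215, y +-85 mm. Column round the rack: x -34 to 40, y +-22 (dashpots to y +-41), up to z 176 mm; the head's arm stands up to z 290 mm behind and over it.
- head (a joint): Height in m of the head's platen above the book's top (0 = resting on it; about 0.06 at the start). Head: steel rack, green arm over the top, grey platen with black weights, 0.7 to 0.95 kg. Teeth at 14 mm pitch; the pawl under a tooth stops it. With the pawl clear, a dashpot lets it sink by itself at 20 to 40 mm/s; a pawl that drops back catches the next tooth.
- pawl (a joint): Angle in rad of the red pawl, 0 = hook fully in the rack, growing as the tail is lifted. The rack and its stop are clamped at a depth that varies by 8 mm and is not measured: the hook meets its stop at between 0.15 and 0.30 and is clear of the teeth only in the last 0.01 to 0.06 before that. Freeing it takes 1 to 4 N under the tail, then about 0.5 N. Over 10 N from the bar bends it.
- pawl_pin (a point): Axis of the pawl's pin, at press x -26, y 0, z 150 mm; the pin runs along press y. A positive pawl angle lifts the tail, which points to press -x. The hook hangs 50 mm below the pin; in front of it a steel strap with a rubber pad, 12 mm high at z 100 mm, reaching to press x -58, is the stop that the hook's back meets.
- pawl_tail (a point): Point on the underside of the pawl's tail, 80 mm out from the pin. The tail is a straight flat red arm 14 mm wide and 8 mm thick, pointing to press -x, level at pawl angle 0, underside then 146 mm above the bench, round end 110 mm from the pin; free space below it down to the base plate. It falls back by its own weight when let go, or rests with the hook on a tooth.
- book: Book between two wooden press boards, 152 mm along press x by 172 mm by 35 mm high, lying on the base plate under the platen. Origin at the centre of its underside.
- bar: Release bar, 125 mm long, 80 g, lying on the bench: wooden handle 80 mm long, 16 mm wide, 22 mm high, and a round steel rod of 8 mm diameter running 45 mm out of it (a brass collar of 15 mm diameter on its first 6 mm) with a round end. Origin on the underside where handle and rod meet; +x points along the rod; the bar's axis is 11 mm above the underside.
- bar_grip (a point): Point on the bar's axis in the wooden handle, 15 mm behind the place where handle and rod meet; grip it firmly here, across its 16 mm width, or the bar turns between the pads under load.
- bar_tip (a point): End of the steel rod, on its axis, 60 mm ahead of bar_grip.
- sanding_block: Brown sanding block 49 x 86 x 26 mm on the bench; a bystander. Origin at the centre of its underside.
- thread_spool: Spool of tan thread, 50 x 70 x 36 mm; a bystander. Origin at the centre of its underside.
- dye_bottle: Brown dye bottle with black cap, 42 mm across, 62 mm high; a bystander. Origin at the centre of its underside.
- beeswax: Yellow block of beeswax, 34 x 50 x 20 mm; a bystander. Origin at the centre of its underside.
Not all that is in view belongs to the job. Of the things like the bar, leave any that is blue; of the rest the larger one is meant.

How it is judged:
On the way, in this order (a step that is already met when the one before it is completed fails the run):
1. the bar is lifted off the bench (height (world z) of bar_grip above 0.06 m), for 0.2 s.
2. the bar holds the pawl up and the head has begun to sink (value of joint head below 0.055 m and contact force between bar and pawl above 0.2 N), for 0.1 s.
3. the head has sunk onto the book (value of joint head below 0.004 m and contact force between head and book above 3 N), for 0.2 s.
At the end, for the whole second after the job is handed in: The head rests with its weight on the book (platen within 4 mm of it, at least 3 N on it, still), and the bar lies still and flat on the bench top itself, not on the press (all of step 3 and height (world z) of each of bar_grip, bar_tip below 0.019 m and height (world z) of bar_tip above 0 m and linear speed of bar below 0.02 m/s and velocity of joint head below 0.01 m/s); the robot touches nothing.
It fails at once if the bar pries on the pawl with more than 10 N (contact force between bar and pawl above 10 N).
It fails at once if the robot itself pushes the pawl (over 2 N) (contact force between any of the fingers, the arm and pawl above 2 N).
It fails at once if the head is pushed by the robot or the bar (over 3 N) (contact force between any of the fingers, the arm, bar and head above 3 N).
It fails at once if the book or a bystander is shifted more than 20 mm (distance of any of book, sanding_block, thread_spool, dye_bottle, beeswax from where it was at the start of the episode above 0.02 m).
It also fails if it takes over 61 s, if anything falls off the work surface, if the arm or the gripper's body presses on something with over 40 N, if the wrist force passes 120 N, or if a joint passes its speed limit or range.

## Working session

There is one attempt and no reset: what is moved stays moved. The work goes in short steps, Python scripts to look and compute and a tool call to move; the robot and the scene stay as the last step left them, time stands still between calls to the robot, and variables do not carry over. Pictures are saved under pics/ and viewed, at most 10 in all, crops included, and the job is handed in when it is done.

Besides the shell and the picture viewer there is one more tool, called after ">>>" as a command line: name --pt "numbers of a row" for each row, then --argument value for the rest. move_arm: Moves the arm, as the interface text tells. Its arguments: {"type":"object","properties":{"plan":{"type":"array","items":{"type":"array","items":{"type":"number"}}},"force":{"type":"number"}},"required":["plan"]}

```bash
mkdir -p pics; cat > h.py <<'E'
import numpy as np, cv2
from plant import *
from scipy.spatial.transform import Rotation as R
def grab(n):
    c=read_camera(n); np.savez(f'{n}.npz',**c); return c
def load(n): return dict(np.load(f'{n}.npz'))
def pts(c):
    z=c['z_map']; v,u=np.mgrid[:z.shape[0],:z.shape[1]]
    P=np.stack([(u-c['cx'])/c['fx']*z,(v-c['cy'])/c['fy']*z,z],-1)
    Rm=R.from_rotvec(np.ravel(c['rvec'])).as_matrix()
    W=(P-np.ravel(c['tvec']))@Rm; W[z==0]=np.nan; return W
def save(c,name,box=None,s=1):
    f=c['frame'][:,:,::-1]
    if box: f=f[box[1]:box[3],box[0]:box[2]]
    cv2.imwrite('pics/'+name,cv2.resize(f,None,fx=s,fy=s,interpolation=cv2.INTER_CUBIC))
E
python3 - <<'E'
from h import *
for n in('scene','top'): c=grab(n); save(c,n+'0.png',s=1.4)
s=read_state(); print(s)
E
```

```text
{'t': 0.1, 'q': array([ 1.15359593e+00,  1.31080000e-01,  1.48917241e+00, -1.88523657e-05,
        1.52299940e+00, -8.54135809e-02]), 'dq': array([ 0.00011928, -0.00214708, -0.00259642,  0.00012149,  0.00100762,
        0.00010997]), 'joint_torque': array([ 1.55263744e-03, -5.61343646e+01, -4.93094516e+01,  7.69697875e-02,
        2.92068534e-02, -3.68379392e-05]), 'tool_pos': array([0.19523077, 0.56682347, 0.22869459]), 'orientation': array([-5.18715609e-01, -3.09807271e+00,  2.53135754e-03]), 'force': array([ 0.18073667, -0.22362622, -0.63321466]), 'wrist_torque': array([ 0.02142156, -0.01317499, -0.00353   ]), 'gripper_force': 0.0, 'opening': 0.09268706141702408}
```

View pics/scene0.png

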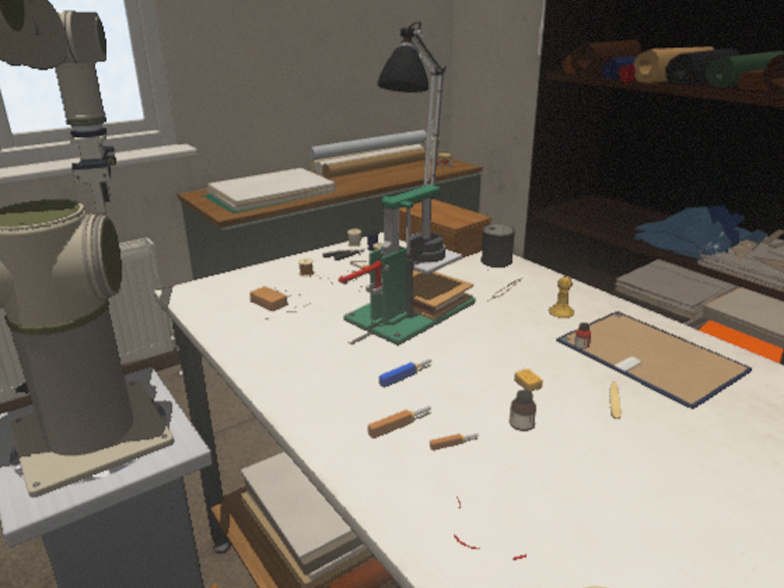

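View pics/top0.png

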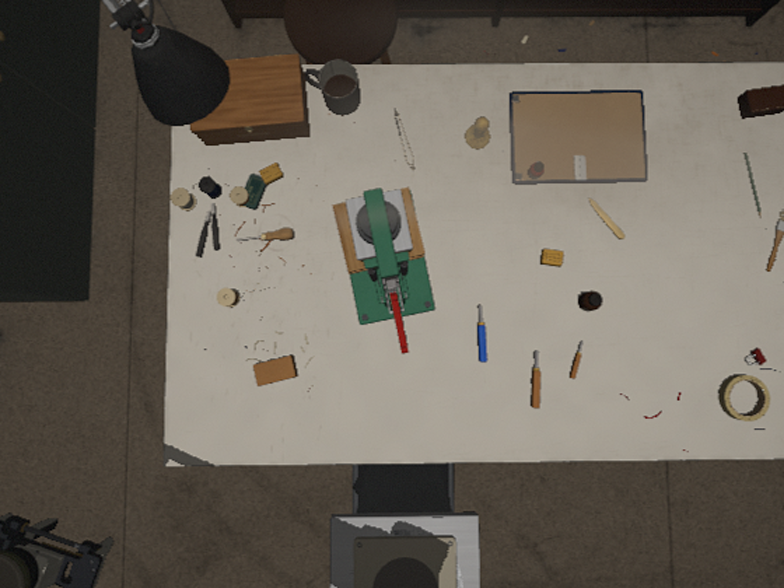

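Scene view: press in the middle with the red tail pointing to the robot. Top view (displayed pixels): the bar candidates are blue (482,335), large orange (536,380) and small orange (576,360). Blue is excluded, and of the other two the large one at (536,380) fits. I'll confirm it in a crop and measure.

```bash
python3 - <<'E'
from h import *
c=load('top'); W=pts(c)
save(c,'crop1.png',(235,195,435,305),4)
f=c['frame'].astype(int); r,g,b=f[...,0],f[...,1],f[...,2]
def pca(m,n):
    p=W[m]; p=p[~np.isnan(p).any(1)]; ce=np.median(p,0); d=p[:,:2]-p[:,:2].mean(0); w,v=np.linalg.eigh(d.T@d); a=v[:,1]; t=d@a; s=d@v[:,0]
    print(n,len(p),'mean',p.mean(0).round(4),'med z',ce[2].round(4),'axis',a.round(4),'ext',np.ptp(t).round(4),np.ptp(s).round(4)); 
    for q in (t.argmin(),t.argmax()): print('   ',p[q].round(4))
B=np.zeros(r.shape,bool); B[245:300,370:396]=1
h=W[...,2]
pca(B&(h>0.006),'big'); pca(B&(h>0.006)&(r-b>50),'handle'); pca(B&(h>0.003)&(r-b<=50),'rod')
T=np.zeros(r.shape,bool); T[195:260,270:300]=1
pca(T&(r>120)&(g<70)&(h>0.12),'tail')
G=np.zeros(r.shape,bool); G[120:240,225:330]=1
gm=G&(g>r+25)
for lo,hi in((0.005,0.03),(0.26,0.32)): pca(gm&(h>lo)&(h<hi),f'green{lo}')
print('corners'); 
m=gm&(h>0.005)&(h<0.03); print(cv2.minAreaRect(W[m][:,:2].astype(np.float32)))
bm=cv2.minAreaRect(W[B&(h>0.015)][:,:2].astype(np.float32)); print(bm)
E
```

```text
big 219 mean [ 0.4327 -0.2878  0.0182] med z 0.0191 axis [-0.9976  0.0699] ext 0.1336 0.0434
    [ 0.5099 -0.3181  0.0064]
    [ 0.3784 -0.2838  0.0179]
handle 131 mean [ 0.4222 -0.2867  0.0206] med z 0.0208 axis [-0.9982  0.0597] ext 0.0807 0.0141
    [ 0.4618 -0.2936  0.0127]
    [ 0.3817 -0.2803  0.0204]
rod 178 mean [ 0.4433 -0.2886  0.0092] med z 0.006 axis [-0.9994  0.0357] ext 0.1644 0.0776
    [ 0.516 -0.322  0.004]
    [ 0.353  -0.28    0.0053]
tail 144 mean [0.5592 0.0078 0.154 ] med z 0.154 axis [-0.9808 -0.1951] ext 0.1089 0.0112
    [0.6117 0.0224 0.1569]
    [ 0.5063 -0.0064  0.1554]
green0.005 1297 mean [0.6285 0.0214 0.0151] med z 0.0146 axis [-0.2095  0.9778] ext 0.1674 0.1169
    [ 0.6967 -0.0499  0.0146]
    [0.5749 0.0952 0.0134]
green0.26 842 mean [0.7003 0.0352 0.2842] med z 0.2845 axis [-0.9801 -0.1983] ext 0.1518 0.075
    [0.7867 0.0433 0.2834]
    [0.6351 0.0273 0.284 ]
corners
((0.634314775466919, 0.022309117019176483), (0.11670483648777008, 0.16602903604507446), 11.099091529846191)
((0.43973058462142944, -0.2897867262363434), (0.016928454861044884, 0.12317748367786407), 85.94023895263672)
```

View pics/crop1.png

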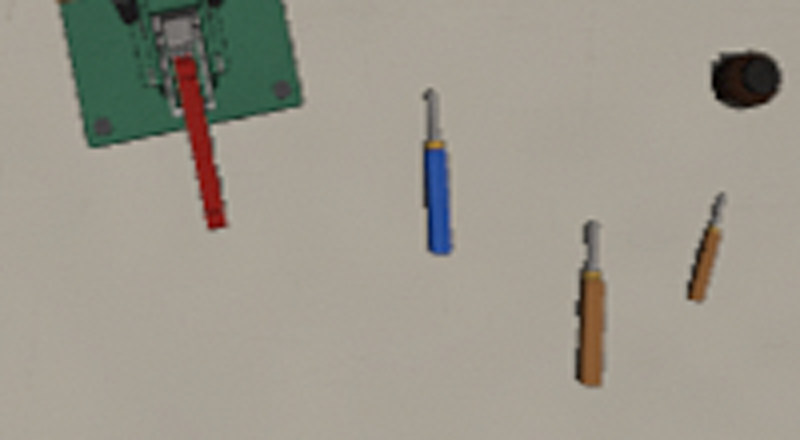

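The crop confirms the large orange bar at crop (592,330), rod toward world +x, with the grip near (0.447, -0.2885). The press yaw is about 11.3° and the pin is near (0.6105, 0.018). Next I swing over toward the bar.

>>> move_arm --pt "0 0 -0.84 -0.3 -1 0 40" --pt "0 0 -0.84 -0.3 -1 0 40" --pt "0 0 -0.84 -0.3 -1 0 40" --pt "0 0 0 -0.4 -1 0 40" --pt "0 0 0 -0.4 -1 0 40" --pt "0 0 0 -0.4 -1 0 40" --pt "0 0 0 -0.4 -1 0 40" --pt "0 0 0 -0.4 -1 0 40" --pt "0 0 0 -0.4 -1 0 40" --pt "0 0 0 -0.4 -1 0 40" --force 40

```text
t: 1.1
tool_pos: [0.2571, 0.3088, 0.2292]
orientation: [-0.106, -3.139, 0.001]
force: [-0.4, 0.0, 0.3]
opening: 0.0399
gripper_force: 0.0
```

>>> move_arm --pt "0 0 0 -0.4 -1 0 40" --pt "0 0 0 -0.4 -1 0 40" --pt "0 0 0 -0.4 -1 0 40" --pt "0 0 0 -0.4 -1 0 40" --pt "0 0 0 -0.4 -1 0 40" --pt "0 0 0 -0.4 -1 0 40" --pt "0 0 0 -0.4 -1 0 40" --pt "0 0 0 -0.4 -1 0 40" --pt "0 0 0 -0.4 -1 0 40" --pt "0 0 0 -0.4 -1 0 40"

```text
t: 2.1
tool_pos: [0.3399, 0.0526, 0.2294]
orientation: [-0.107, -3.14, -0.0]
force: [0.4, 0.3, -1.6]
opening: 0.0397
gripper_force: 0.0
```

>>> move_arm --pt "0 0 0 -0.4 -1 0 40" --pt "0 0 0 -0.4 -1 0 40" --pt "0 0 0 -0.4 -1 0 40" --pt "0 0 0 -0.4 -1 0.2 40" --pt "0 0 0 -0.4 -1 0.4 40" --pt "0 0 0 -0.4 -1 0.6 40" --pt "0 0 0 -0.4 -1 0.8 40" --pt "0 0 0 -0.2 -1 0.8 40" --pt "0 0 0 0 -1 0.8 40" --pt "0 0 0 0 0 0 40"

```text
t: 3.1
tool_pos: [0.3972, -0.1769, 0.1363]
orientation: [-0.11, -3.134, -0.003]
force: [0.3, -0.2, -0.5]
opening: 0.0398
gripper_force: 0.0
```

```bash
cat >> h.py <<'E'
def delta(p,yaw=None):
    s=read_state(); Q=R.from_rotvec(s['orientation']); M=Q.as_matrix()
    print('t',s['t'],'pos',s['tool_pos'].round(4),'x axis yaw',np.degrees(np.arctan2(M[1,0],M[0,0])).round(2),'tilt',M[:,2].round(3),'F',s['force'].round(2),'T',s['wrist_torque'].round(3),'open',round(s['opening']*1000,1),'gf',round(s['gripper_force'],1),'q6',s['q'][5].round(2))
    print('units',(M.T@(np.array(p)-s['tool_pos'])/0.025).round(3))
    if yaw is not None:
        y=np.radians(yaw); D=np.array([[np.cos(y),np.sin(y),0],[np.sin(y),-np.cos(y),0],[0,0,-1]])
        print('turn',(R.from_matrix(M.T@D).as_rotvec()/np.radians(6)).round(3),'units after turn',(D.T@(np.array(p)-s['tool_pos'])/0.025).round(3))
E
python3 -c "
from h import *
delta([.447,-.2885,.0125],176.2)"
```

```text
t 3.1 pos [ 0.3972 -0.1769  0.1363] x axis yaw 175.97 tilt [-0.005  0.002 -1.   ] F [ 0.33 -0.2  -0.46] T [0.048 0.012 0.049] open 39.8 gf 0.0 q6 -2.04
units [-2.328 -4.322  4.931]
turn [ 0.017 -0.051 -0.039] units after turn [-2.284 -4.323  4.951]
```

>>> move_arm --pt "0.017 -0.05 -0.04 -0.3 -0.6 0.2 40" --pt "0 0 0 -0.4 -0.8 0.4 40" --pt "0 0 0 -0.4 -0.8 0.4 40" --pt "0 0 0 -0.4 -0.8 0.4 40" --pt "0 0 0 -0.4 -0.7 0.4 40" --pt "0 0 0 -0.3 -0.5 0.3 40" --pt "0 0 0 -0.1 -0.12 0.3 40" --pt "0 0 0 0 0 0.3 40" --pt "0 0 0 0 0 0 40" --pt "0 0 0 0 0 0 40"

```text
t: 4.1
tool_pos: [0.45, -0.2865, 0.0725]
orientation: [0.099, 3.135, -0.002]
force: [-0.4, -0.6, -0.6]
opening: 0.0398
gripper_force: 0.0
```

```bash
python3 -c "
from h import *
delta([.447,-.2885,.0125],176.2)
c=grab('top');save(c,'t2.png',(340,220,420,310),6)
c=grab('scene');save(c,'s2.png',(230,250,370,340),5)"
```

```text
t 4.1 pos [ 0.45   -0.2865  0.0725] x axis yaw 176.38 tilt [ 0.005 -0.002 -1.   ] F [-0.39 -0.6  -0.58] T [ 0.034 -0.012 -0.017] open 39.8 gf 0.0 q6 -2.17
units [ 0.125 -0.082  2.4  ]
turn [-0.013  0.045  0.03 ] units after turn [ 0.113 -0.086  2.401]
```

View pics/s2.png

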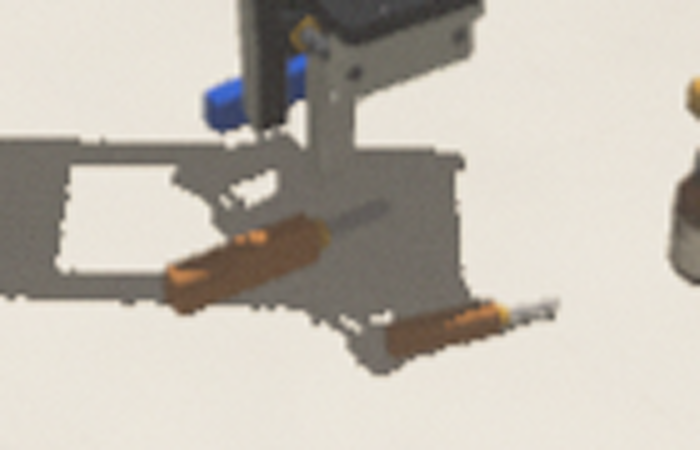

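The open fingers hang over the handle's front end at crop (320,180), and the bar lies from (165,290) to (385,205). I descend and grip.

>>> move_arm --pt "0 0 0.03 0.11 -0.08 0.3 40" --pt "0 0 0 0 0 0.4 40" --pt "0 0 0 0 0 0.4 40" --pt "0 0 0 0 0 0.4 40" --pt "0 0 0 0 0 0.4 40" --pt "0 0 0 0 0 0.3 40" --pt "0 0 0 0 0 0.12 40" --pt "0 0 0 0 0 0.08 40" --pt "0 0 0 0 0 0 40" --pt "0 0 0 0 0 0 40"

```text
t: 5.2
tool_pos: [0.448, -0.2897, 0.013]
orientation: [0.105, 3.134, -0.004]
force: [-0.5, 0.5, -0.3]
opening: 0.0396
gripper_force: 0.0
```

```bash
python3 -c "
from h import *
delta([.447,-.2885,.0125],176.2)"
```

```text
t 5.2 pos [ 0.448  -0.2897  0.013 ] x axis yaw 176.17 tilt [ 0.006 -0.003 -1.   ] F [-0.48  0.53 -0.33] T [ 0.009 -0.042  0.003] open 39.6 gf 0.0 q6 -2.18
units [0.043 0.043 0.019]
turn [-0.021  0.056 -0.005] units after turn [0.043 0.043 0.02 ]
```

>>> move_arm --pt "0 0 0 0 0 0 20" --pt "0 0 0 0 0 0 10" --pt "0 0 0 0 0 0 5" --pt "0 0 0 0 0 0 5" --pt "0 0 0 0 0 0 5" --pt "0 0 0 0 0 0 5" --pt "0 0 0 0 0 -0.1 5" --pt "0 0 0 0 0 -0.3 5" --pt "0 0 0 0 0 -0.6 5" --pt "0 0 0 0 0 -0.8 5" --force 50

```text
t: 6.2
tool_pos: [0.4469, -0.2889, 0.0581]
orientation: [0.105, 3.136, -0.002]
force: [-0.2, -0.5, -0.9]
opening: 0.0154
gripper_force: 50.0
```

>>> move_arm --pt "0 0 0 0 0 -0.8 5" --pt "0 0 0 0 0 -0.8 5" --pt "0 0 0 0 0 -0.4 5" --pt "0 0 0 0 0 -0.2 5" --pt "0 0 0 0 0 0 5" --pt "0 0 0 0 0 0 5" --pt "0 0 0 0 0 0 5" --pt "0 0 0 0 0 0 5" --pt "0 0 0 0 0 0 5" --pt "0 0 0 0 0 0 5"

```text
t: 7.2
tool_pos: [0.447, -0.2891, 0.1122]
orientation: [0.105, 3.135, -0.003]
force: [0.0, 0.4, -1.5]
opening: 0.0159
gripper_force: 50.0
```

```bash
python3 - <<'E'
from h import *
delta([.42,-.2,.12],191.3)
c=grab('scene');save(c,'s3.png',(230,180,370,320),5)
t=grab('top')
s=read_state(); M=R.from_rotvec(s['orientation']).as_matrix()
for c in (t,load('scene')):
    W=pts(c); L=(W-s['tool_pos'])@M  # tool frame
    f=c['frame'].astype(int)
    m=(L[...,0]<-0.02)&(L[...,0]>-0.09)&(abs(L[...,1])<0.02)&(abs(L[...,2])<0.025)
    p=L[m]; print(len(p))
    for a in np.arange(-0.09,-0.02,0.01):
        q=p[(p[:,0]>=a)&(p[:,0]<a+.01)]
        if len(q): print(a.round(2),len(q),q.mean(0).round(4),'z min',q[:,2].min().round(4))
E
```

```text
t 7.2 pos [ 0.447  -0.2891  0.1122] x axis yaw 176.17 tilt [ 0.005 -0.002 -1.   ] F [ 0.02  0.37 -1.48] T [ 0.009 -0.04  -0.042] open 15.9 gf 50.0 q6 -2.18
units [ 1.315  3.482 -0.322]
turn [-0.02   0.044 -2.522] units after turn [ 0.362  3.706 -0.311]
21
-0.06 6 [-0.0516  0.0001 -0.0001] z min -0.0021
-0.05 9 [-0.0447  0.     -0.0006] z min -0.0038
-0.04 6 [-0.0378  0.0001 -0.0018] z min -0.0046
39
-0.05 14 [-0.0452  0.0001 -0.0012] z min -0.0034
-0.04 13 [-0.0349  0.0006 -0.0011] z min -0.0046
-0.03 12 [-0.0248 -0.0003 -0.0012] z min -0.0041
```

View pics/s3.png

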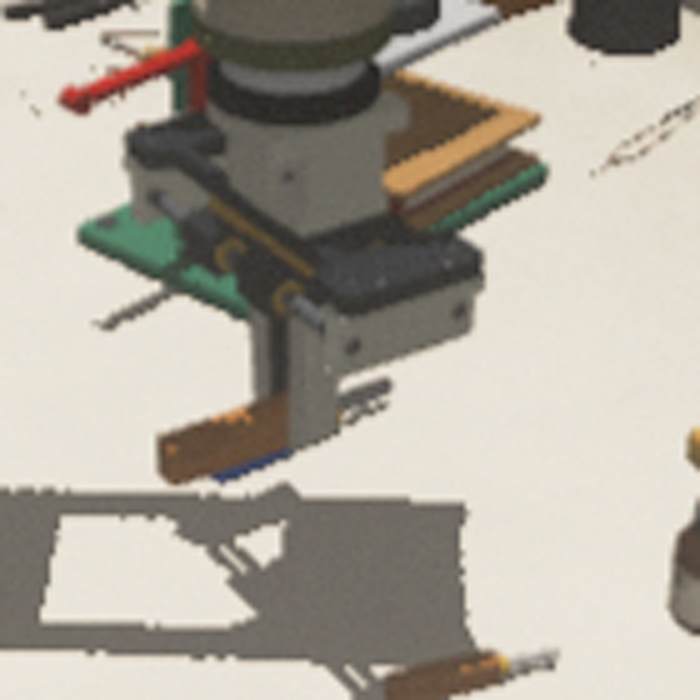

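The bar is held level; its rod end shows at crop (390,385). I move to a spot in front of the tail, aligned with the press.

>>> move_arm --pt "0 0 -0.25 0 0.5 -0.04 5" --pt "0 0 -0.25 0 0.8 -0.04 5" --pt "0 0 -0.25 0 0.9 -0.04 5" --pt "0 0 -0.25 0 0.9 -0.04 5" --pt "0 0 -0.25 0 0.9 -0.04 5" --pt "0 0 -0.25 0 0.9 -0.04 5" --pt "0 0 -0.25 0 0.9 -0.04 5" --pt "0 0 -0.25 0 0.9 -0.04 5" --pt "0 0 -0.25 0 0.7 -0.04 5" --pt "0 0 -0.25 0 0.4 -0.04 5"

```text
t: 8.3
tool_pos: [0.4374, -0.093, 0.1222]
orientation: [-0.311, 3.121, -0.004]
force: [0.5, -0.4, -0.5]
opening: 0.0158
gripper_force: 50.0
```

```bash
python3 -c "
from h import *
delta([.4095,-.0225,.122],191.3)"
```

```text
t 8.3 pos [ 0.4374 -0.093   0.1222] x axis yaw -168.62 tilt [ 0.005 -0.002 -1.   ] F [ 0.5  -0.35 -0.52] T [ 0.058 -0.059 -0.028] open 15.8 gf 50.0 q6 -2.09
units [ 0.537  2.985 -0.004]
turn [-0.026  0.046  0.013] units after turn [0.541 2.984 0.007]
```

>>> move_arm --pt "-0.03 0.05 0 0.3 0.5 0 5" --pt "0 0 0 0.2 0.6 0 5" --pt "0 0 0 0 0.6 0 5" --pt "0 0 0 0 0.6 0 5" --pt "0 0 0 0 0.4 0 5" --pt "0 0 0 0 0.2 0 5" --pt "0 0 0 0 0 0 5" --pt "0 0 0 0 0 0 5" --pt "0 0 0 0 0 0 5" --pt "0 0 0 0 0 0 5"

```text
t: 9.3
tool_pos: [0.4114, -0.0265, 0.122]
orientation: [0.305, -3.126, 0.0]
force: [0.4, -0.0, -0.9]
opening: 0.0156
gripper_force: 50.0
```

```bash
python3 - <<'E'
from h import *
delta([.4723,-.0099,.122],191.3)
c=grab('scene');save(c,'s4.png',(210,150,350,290),5)
t=grab('top');save(t,'t4.png',(240,190,340,290),6)
s=read_state(); M=R.from_rotvec(s['orientation']).as_matrix()
for c in (t,load('scene')):
    W=pts(c); f=c['frame'].astype(int)
    m=(f[...,0]>110)&(f[...,1]<70)&(f[...,2]<70)&(W[...,2]>.12)&(W[...,2]<.2)&(abs(W[...,0]-.56)<.06)&(abs(W[...,1])<.05)
    L=(W-s['tool_pos'])@M
    p=L[m]; 
    for a in np.arange(-.22,-.08,.02):
        q=p[(p[:,0]>=a)&(p[:,0]<a+.02)]
        if len(q): print('tail',a.round(2),len(q),q.mean(0).round(4),q.min(0).round(4),q.max(0).round(4))
    m=(L[...,0]<-0.02)&(L[...,0]>-0.075)&(abs(L[...,1])<0.012)&(abs(L[...,2])<0.02)
    p=L[m]
    for a in np.arange(-0.08,-0.02,0.01):
        q=p[(p[:,0]>=a)&(p[:,0]<a+.01)]
        if len(q): print('rod',a.round(2),len(q),q.mean(0).round(4),'min',q.min(0).round(4))
E
```

```text
t 9.3 pos [ 0.4114 -0.0265  0.122 ] x axis yaw -168.87 tilt [-0.001 -0.    -1.   ] F [ 0.38 -0.01 -0.85] T [ 0.015  0.008 -0.021] open 15.6 gf 50.0 q6 -1.95
units [-2.517e+00  1.830e-01 -2.000e-03]
turn [ 0.    -0.008 -0.028] units after turn [-2.518  0.176 -0.   ]
tail -0.22 11 [-0.2038  0.0039 -0.0349] [-0.2068 -0.0014 -0.0375] [-0.2011  0.0097 -0.0312]
tail -0.2 32 [-0.1895  0.0045 -0.0323] [-0.1998 -0.0019 -0.0378] [-0.18    0.0104 -0.0277]
tail -0.18 34 [-0.1697  0.0044 -0.0311] [-0.1796 -0.0017 -0.034 ] [-0.1603  0.0104 -0.0268]
tail -0.16 33 [-0.1502  0.0039 -0.0314] [-0.1596 -0.0022 -0.0354] [-0.1407  0.01   -0.0286]
tail -0.14 34 [-0.1298  0.0044 -0.0317] [-0.1397 -0.002  -0.035 ] [-0.1202  0.0102 -0.0284]
tail -0.12 33 [-0.1101  0.0044 -0.0329] [-0.1196 -0.0014 -0.0349] [-0.1001  0.0107 -0.0284]
tail -0.1 10 [-0.0973  0.004  -0.0339] [-0.0996 -0.0018 -0.0371] [-0.0948  0.0098 -0.0311]
rod -0.06 6 [-0.0524 -0.0011 -0.0003] min [-0.0542 -0.0041 -0.0024]
rod -0.05 10 [-0.0448 -0.0012 -0.0002] min [-0.0487 -0.0052 -0.005 ]
rod -0.04 11 [-0.0352 -0.0014 -0.0001] min [-0.0398 -0.
[... 202 characters left out ...]
 -0.0337] [-0.1996 -0.0002 -0.0382] [-0.1831  0.0141 -0.0297]
tail -0.18 14 [-0.1701  0.0026 -0.0326] [-0.1784 -0.0021 -0.0347] [-0.1611  0.0087 -0.029 ]
tail -0.16 13 [-0.1502  0.0021 -0.033 ] [-0.1598 -0.0005 -0.0348] [-0.1404  0.0061 -0.0299]
tail -0.14 11 [-0.1293  0.0023 -0.0322] [-0.139  -0.001  -0.0349] [-0.1201  0.0074 -0.0298]
tail -0.12 4 [-0.1155  0.0012 -0.0331] [-0.1165 -0.0003 -0.035 ] [-0.1133  0.0042 -0.0303]
rod -0.06 2 [-0.0515  0.0017 -0.0011] min [-0.0515  0.0016 -0.0027]
rod -0.05 9 [-0.0445  0.0008 -0.0004] min [-0.0498 -0.0025 -0.004 ]
rod -0.04 9 [-0.0342  0.0005 -0.0012] min [-0.0391 -0.0027 -0.0047]
rod -0.03 5 [-0.0258 -0.0002 -0.0017] min [-0.0289 -0.0026 -0.0052]
```

View pics/s4.png

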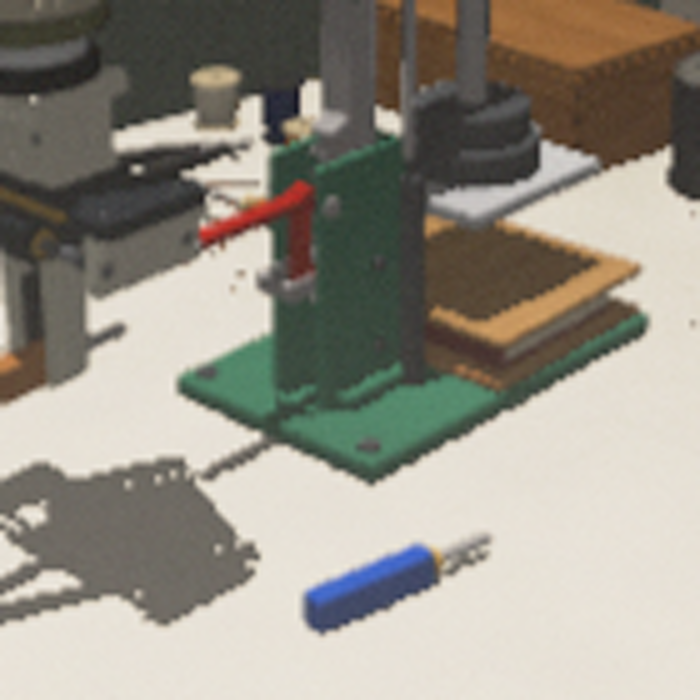

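The tail end is at crop (203,237), its root at the pin near (300,190). The rod end is at (122,328), below and in front of the tail. The measured y offset is 4.5 mm. I slide the rod in under the tail and rise part of the gap.

>>> move_arm --pt "0 0 -0.03 0 0.18 0 5" --pt "0 0 0 -0.4 0 0 5" --pt "0 0 0 -0.5 0 0 5" --pt "0 0 0 -0.5 0 0 5" --pt "0 0 0 -0.5 0 0 5" --pt "0 0 0 -0.4 0 -0.1 5" --pt "0 0 0 -0.25 0 -0.2 5" --pt "0 0 0 0 0 -0.2 5" --pt "0 0 0 0 0 0 5" --pt "0 0 0 0 0 0 5"

```text
t: 10.4
tool_pos: [0.4729, -0.0092, 0.1348]
orientation: [0.311, -3.126, 0.0]
force: [-0.3, -0.2, -0.4]
opening: 0.0156
gripper_force: 50.0
```

```bash
cat >> h.py <<'E'
def look():
    """tail slope via top cam, head platen height via scene, averaged force"""
    F=[];
    for k in range(2):
        t=grab('top'); F.append(read_state()['force'][2]); c=grab('scene'); F.append(read_state()['force'][2])
    s=read_state(); e=np.array([.9806,.1959]); pin=np.array([.6105,.0177])
    out=[]
    for c in (t,c):
        W=pts(c); f=c['frame'].astype(int)
        m=(f[...,0]>110)&(f[...,1]<70)&(f[...,2]<70)&(W[...,2]>.12)&(W[...,2]<.22)&(abs(W[...,0]-.545)<.045)&(abs(W[...,1])<.05)
        p=W[m]; r=(pin-p[:,:2])@e
        if len(p)>12: out.append((len(p),'tail slope',np.polyfit(r,p[:,2],1)[0].round(3),'z@80',np.polyval(np.polyfit(r,p[:,2],1),.08).round(4)))
    W=pts(t); f=t['frame'].astype(int); L=(W[...,:2]-[.636,.0227])@np.array([[.9806,-.1959],[.1959,.9806]])
    m=(f[...,1]>f[...,0]+25)&(W[...,2]>.18)&(L[...,0]>0.02)&(abs(L[...,1])<.03)
    print('t',s['t'],'TCP',s['tool_pos'].round(4),'Fz',np.round(F,2),np.mean(F).round(2),'Fxy',s['force'][:2].round(2),'T',s['wrist_torque'].round(3)); print(out,'arm z',np.nanmedian(W[m][:,2]).round(4),m.sum())
E
python3 -c "
from h import *
delta([.4723,-.0099,.134],191.3); look(); save(load('scene'),'s5.png',(210,150,350,290),5)"
```

```text
t 10.4 pos [ 0.4729 -0.0092  0.1348] x axis yaw -168.65 tilt [-0. -0. -1.] F [-0.28 -0.2  -0.39] T [ 0.04  -0.026 -0.007] open 15.6 gf 50.0 q6 -1.9
units [ 0.029 -0.021  0.031]
turn [-0.001 -0.003  0.008] units after turn [ 0.029 -0.021  0.031]
t 10.6 TCP [ 0.4727 -0.0092  0.1343] Fz [-1.65 -0.91 -0.01 -0.46] -0.76 Fxy [-0.99  0.47] T [ 0.076 -0.005 -0.002]
[(59, 'tail slope', np.float64(-0.033), 'z@80', np.float64(0.1522)), (25, 'tail slope', np.float64(0.01), 'z@80', np.float64(0.1547))] arm z 0.2845 713
```

View pics/s5.png

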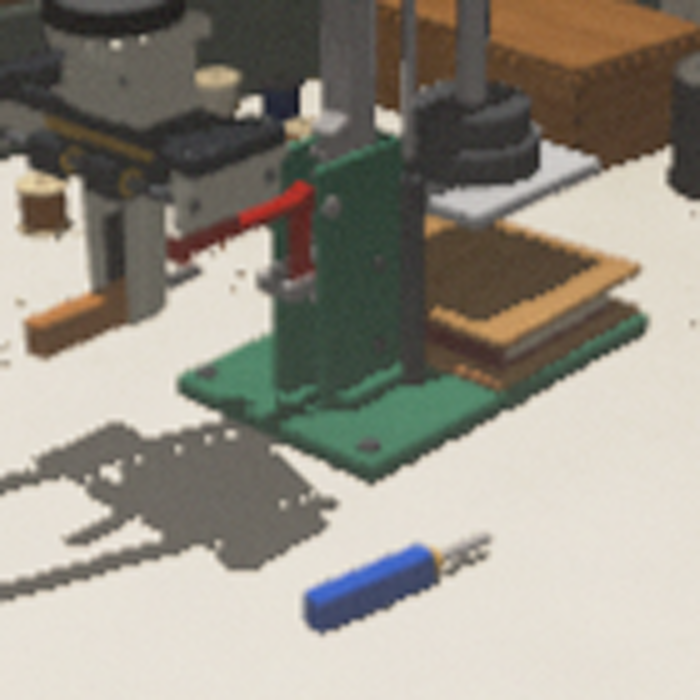

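The rod end is under the tail at crop (185,272), with about 9 mm gap. I raise slowly, well short of the earliest possible stop.

>>> move_arm --pt "0 0 0 0 0 -0.1 5" --pt "0 0 0 0 0 -0.1 5" --pt "0 0 0 0 0 -0.06 5" --pt "0 0 0 0 0 -0.04 5" --pt "0 0 0 0 0 -0.04 5" --pt "0 0 0 0 0 -0.04 5" --pt "0 0 0 0 0 -0.04 5" --pt "0 0 0 0 0 -0.04 5" --pt "0 0 0 0 0 -0.04 5" --pt "0 0 0 0 0 -0.04 5"

```text
t: 11.6
tool_pos: [0.4729, -0.0092, 0.148]
orientation: [0.311, -3.125, -0.0]
force: [0.0, -0.3, -1.6]
opening: 0.0158
gripper_force: 50.0
```

```bash
python3 -c "
from h import *
look()"
```

```text
t 11.8 TCP [ 0.4731 -0.0092  0.1481] Fz [-1.67 -1.88 -1.68 -1.76] -1.75 Fxy [-0.05 -0.98] T [ 0.001  0.074 -0.031]
[(54, 'tail slope', np.float64(0.053), 'z@80', np.float64(0.1574)), (24, 'tail slope', np.float64(0.06), 'z@80', np.float64(0.1584))] arm z 0.2846 713
```

>>> move_arm --pt "0 0 0 0 0 -0.03 5" --pt "0 0 0 0 0 -0.03 5" --pt "0 0 0 0 0 -0.03 5" --pt "0 0 0 0 0 -0.03 5" --pt "0 0 0 0 0 -0.03 5" --pt "0 0 0 0 0 -0.03 5" --pt "0 0 0 0 0 -0.02 5" --pt "0 0 0 0 0 0 5" --pt "0 0 0 0 0 0 5" --pt "0 0 0 0 0 0 5"

```text
t: 12.8
tool_pos: [0.4731, -0.0092, 0.153]
orientation: [0.311, -3.126, 0.0]
force: [0.1, -1.0, -1.7]
opening: 0.0158
gripper_force: 50.0
```

```bash
python3 -c "
from h import *
look()"
```

```text
t 13.0 TCP [ 0.4731 -0.0092  0.153 ] Fz [-0.93 -0.37 -0.69 -0.68] -0.67 Fxy [-0.07 -0.11] T [0.03  0.049 0.032]
[(50, 'tail slope', np.float64(0.092), 'z@80', np.float64(0.1606)), (20, 'tail slope', np.float64(0.095), 'z@80', np.float64(0.1619))] arm z 0.2847 708
```

>>> move_arm --pt "0 0 0 0 0 -0.02 5" --pt "0 0 0 0 0 -0.02 5" --pt "0 0 0 0 0 -0.02 5" --pt "0 0 0 0 0 -0.02 5" --pt "0 0 0 0 0 0 5" --pt "0 0 0 0 0 0 5" --pt "0 0 0 0 0 0 5" --pt "0 0 0 0 0 0 5" --pt "0 0 0 0 0 0 5" --pt "0 0 0 0 0 0 5"

```text
t: 14.0
tool_pos: [0.4731, -0.0092, 0.155]
orientation: [0.311, -3.126, 0.0]
force: [-0.1, 0.8, -0.6]
opening: 0.0157
gripper_force: 50.0
```

```bash
cat >> h.py <<'E'
def rod():
    s=read_state(); M=R.from_rotvec(s['orientation']).as_matrix(); c=load('scene'); W=pts(c); L=(W-s['tool_pos'])@M; f=c['frame'].astype(int)
    m=(abs(L[...,1])<.02)&(abs(L[...,2]-.002)<.02)&(f[...,0]-f[...,2]>40)&(f[...,1]>60)&(L[...,0]>.01)&(L[...,0]<.07)
    p=L[m]; print('handle line',len(p),np.polyfit(p[:,0],p[:,2],1).round(4))
    m=(abs(L[...,1])<.01)&(abs(L[...,2])<.02)&(abs(f[...,0]-f[...,2])<30)&(L[...,0]<-.015)&(L[...,0]>-.07)
    p=L[m]; print('rod line',len(p),np.polyfit(p[:,0],p[:,2],1).round(4) if len(p)>4 else '')
E
python3 -c "
from h import *
look(); rod()"
```

```text
t 14.2 TCP [ 0.473  -0.0092  0.155 ] Fz [-1.03 -0.94 -0.26 -1.03] -0.82 Fxy [-0.41  0.91] T [ 0.024  0.041 -0.031]
[(49, 'tail slope', np.float64(0.109), 'z@80', np.float64(0.1629)), (18, 'tail slope', np.float64(0.107), 'z@80', np.float64(0.1633))] arm z 0.2845 711
handle line 95 [-0.0253 -0.0045]
rod line 21 [ 0.0663 -0.0024]
```

>>> move_arm --pt "0 0 0 0 0 -0.02 5" --pt "0 0 0 0 0 -0.02 5" --pt "0 0 0 0 0 -0.02 5" --pt "0 0 0 0 0 -0.02 5" --pt "0 0 0 0 0 -0.02 5" --pt "0 0 0 0 0 0 5" --pt "0 0 0 0 0 0 5" --pt "0 0 0 0 0 0 5" --pt "0 0 0 0 0 0 5" --pt "0 0 0 0 0 0 5"

```text
t: 15.2
tool_pos: [0.473, -0.0092, 0.1575]
orientation: [0.31, -3.125, 0.0]
force: [-0.1, 0.3, -0.9]
opening: 0.0158
gripper_force: 50.0
```

```bash
python3 -c "
from h import *
look()"
```

```text
t 15.4 TCP [ 0.4731 -0.0092  0.1575] Fz [-1.27 -0.73 -0.19 -0.83] -0.76 Fxy [-0.96 -0.22] T [ 0.032  0.005 -0.021]
[(50, 'tail slope', np.float64(0.101), 'z@80', np.float64(0.1631)), (16, 'tail slope', np.float64(0.141), 'z@80', np.float64(0.1658))] arm z 0.2704 683
```

The head has begun to sink, by 14 mm so far. I ease up a little more toward the stop.

>>> move_arm --pt "0 0 0 0 0 -0.02 5" --pt "0 0 0 0 0 -0.02 5" --pt "0 0 0 0 0 0 5" --pt "0 0 0 0 0 0 5" --pt "0 0 0 0 0 0 5" --pt "0 0 0 0 0 0 5" --pt "0 0 0 0 0 0 5" --pt "0 0 0 0 0 0 5" --pt "0 0 0 0 0 0 5" --pt "0 0 0 0 0 0 5"

```text
t: 16.4
tool_pos: [0.4731, -0.0092, 0.1585]
orientation: [0.311, -3.126, -0.0]
force: [0.4, -0.2, -1.5]
opening: 0.016
gripper_force: 50.0
```

```bash
python3 -c "
from h import *
look()"
```

```text
t 16.6 TCP [ 0.4731 -0.0092  0.1585] Fz [-0.63 -0.23 -0.22 -0.07] -0.29 Fxy [-0.73 -0.81] T [ 0.072  0.023 -0.016]
[(50, 'tail slope', np.float64(0.179), 'z@80', np.float64(0.1673)), (15, 'tail slope', np.float64(0.149), 'z@80', np.float64(0.1667))] arm z 0.2558 655
```

>>> move_arm --pt "0 0 0 0 0 -0.02 5" --pt "0 0 0 0 0 -0.02 5" --pt "0 0 0 0 0 0 5" --pt "0 0 0 0 0 0 5" --pt "0 0 0 0 0 0 5" --pt "0 0 0 0 0 0 5" --pt "0 0 0 0 0 0 5" --pt "0 0 0 0 0 0 5" --pt "0 0 0 0 0 0 5" --pt "0 0 0 0 0 0 5"

```text
t: 17.6
tool_pos: [0.4731, -0.0092, 0.1595]
orientation: [0.311, -3.126, -0.0]
force: [0.0, 0.1, -2.0]
opening: 0.0158
gripper_force: 50.0
```

```bash
python3 -c "
from h import *
look()"
```

```text
t 17.8 TCP [ 0.473  -0.0092  0.1595] Fz [-1.84 -1.72 -1.47 -1.85] -1.72 Fxy [-0.49 -0.07] T [ 0.096  0.03  -0.015]
[(48, 'tail slope', np.float64(0.187), 'z@80', np.float64(0.1685)), (15, 'tail slope', np.float64(0.104), 'z@80', np.float64(0.1649))] arm z 0.2556 652
```

The head is caught two teeth down, so the pawl was only partly clear. I ease up further.

>>> move_arm --pt "0 0 0 0 0 -0.02 5" --pt "0 0 0 0 0 -0.02 5" --pt "0 0 0 0 0 0 5" --pt "0 0 0 0 0 0 5" --pt "0 0 0 0 0 0 5" --pt "0 0 0 0 0 0 5" --pt "0 0 0 0 0 0 5" --pt "0 0 0 0 0 0 5" --pt "0 0 0 0 0 0 5" --pt "0 0 0 0 0 0 5"

```text
t: 18.8
tool_pos: [0.4731, -0.0092, 0.1605]
orientation: [0.31, -3.126, -0.0]
force: [-0.2, -0.3, -0.6]
opening: 0.0158
gripper_force: 50.0
```

```bash
python3 -c "
from h import *
look(); rod()"
```

```text
t 19.0 TCP [ 0.473  -0.0092  0.1604] Fz [-0.92 -1.26 -1.84  0.41] -0.9 Fxy [-0.2   0.61] T [ 0.036 -0.016  0.013]
[(49, 'tail slope', np.float64(0.197), 'z@80', np.float64(0.169)), (16, 'tail slope', np.float64(0.158), 'z@80', np.float64(0.1676))] arm z 0.2297 620
handle line 98 [ 0.0142 -0.0061]
rod line 19 [0.1286 0.0003]
```

>>> move_arm --pt "0 0 0 0 0 -0.02 5" --pt "0 0 0 0 0 0 5" --pt "0 0 0 0 0 0 5" --pt "0 0 0 0 0 0 5" --pt "0 0 0 0 0 0 5" --pt "0 0 0 0 0 0 5" --pt "0 0 0 0 0 0 5" --pt "0 0 0 0 0 0 5" --pt "0 0 0 0 0 0 5" --pt "0 0 0 0 0 0 5"

```text
t: 20.0
tool_pos: [0.4731, -0.0092, 0.161]
orientation: [0.311, -3.125, 0.0]
force: [-0.4, 0.1, -1.2]
opening: 0.0157
gripper_force: 50.0
```

```bash
python3 -c "
from h import *
look(); save(load('scene'),'s6.png',(210,150,350,290),5)"
```

```text
t 20.2 TCP [ 0.4731 -0.0092  0.161 ] Fz [-1.56 -2.33 -0.47 -0.79] -1.29 Fxy [-0.75  0.29] T [ 0.05  -0.061 -0.041]
[(46, 'tail slope', np.float64(0.165), 'z@80', np.float64(0.1681)), (17, 'tail slope', np.float64(0.22), 'z@80', np.float64(0.1711))] arm z 0.2207 613
```

View pics/s6.png

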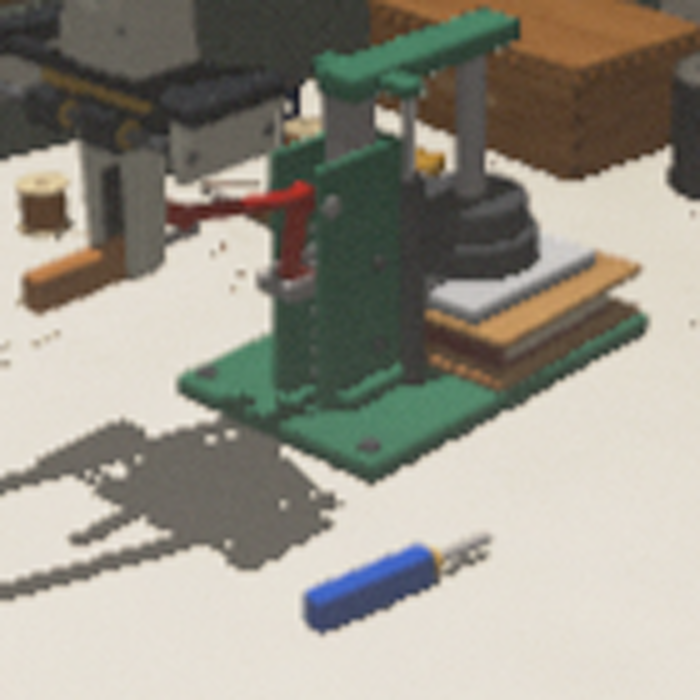

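The platen now sits on the top board at crop (500,290). I hold one more second to verify that it has stopped.

>>> move_arm --pt "0 0 0 0 0 0 5" --pt "0 0 0 0 0 0 5" --pt "0 0 0 0 0 0 5" --pt "0 0 0 0 0 0 5" --pt "0 0 0 0 0 0 5" --pt "0 0 0 0 0 0 5" --pt "0 0 0 0 0 0 5" --pt "0 0 0 0 0 0 5" --pt "0 0 0 0 0 0 5" --pt "0 0 0 0 0 0 5"

```text
t: 21.2
tool_pos: [0.473, -0.0092, 0.161]
orientation: [0.311, -3.125, -0.0]
force: [0.3, -0.5, -1.9]
opening: 0.0156
gripper_force: 50.0
```

```bash
python3 -c "
from h import *
look()
W=pts(load('scene'))
for n,(u,v) in {'platen':((490)/5+210,300/5+150),'platen2':(570/5+210,255/5+150),'board':(610/5+210,270/5+150),'board2':(460/5+210,325/5+150)}.items(): print(n,W[int(v)-1:int(v)+2,int(u)-1:int(u)+2,2].ravel().round(4))
"
```

```text
t 21.4 TCP [ 0.4731 -0.0092  0.161 ] Fz [-0.58 -1.21 -1.49 -0.81] -1.03 Fxy [-0.23 -0.29] T [ 0.03   0.017 -0.001]
[(49, 'tail slope', np.float64(0.185), 'z@80', np.float64(0.169)), (17, 'tail slope', np.float64(0.175), 'z@80', np.float64(0.1692))] arm z 0.2205 610
platen [0.0638 0.0639 0.0618 0.063  0.0614 0.0616 0.0587 0.057  0.057 ]
platen2 [0.0656 0.0635 0.0643 0.0637 0.0615 0.0625 0.0616 0.0615 0.0582]
board [0.049  0.0522 0.0506 0.0527 0.0524 0.0505 0.051  0.053  0.0521]
board2 [0.0521 0.05   0.0512 0.0482 0.0507 0.0497 0.0465 0.0469 0.049 ]
```

At rest: the arm height is steady at 0.2205 and the platen is on the board. I withdraw by lowering the bar and backing out along the tail.

>>> move_arm --pt "0 0 0 0 0 0.2 5" --pt "0 0 0 0 0 0.3 5" --pt "0 0 0 0 0 0.4 5" --pt "0 0 0 0 0 0.4 5" --pt "0 0 0 0 0 0.2 5" --pt "0 0 0 0.3 0 0 5" --pt "0 0 0 0.5 0 0 5" --pt "0 0 0 0.6 0 0 5" --pt "0 0 0 0.6 0 0 5" --pt "0 0 0 0.5 0 0 5"

```text
t: 22.4
tool_pos: [0.4109, -0.0217, 0.1237]
orientation: [0.311, -3.126, 0.0]
force: [-0.6, -0.4, -1.2]
opening: 0.0156
gripper_force: 50.0
```

>>> move_arm --pt "0 0 0.25 0.1 -0.4 0 5" --pt "0 0 0.25 0 -0.7 0 5" --pt "0 0 0.25 0 -0.9 0 5" --pt "0 0 0.25 0 -1 0 5" --pt "0 0 0.25 0 -1 0 5" --pt "0 0 0.25 0 -1 0 5" --pt "0 0 0.25 0 -1 0 5" --pt "0 0 0.25 0 -1 0 5" --pt "0 0 0.25 0 -1 0 5" --pt "0 0 0.25 0 -0.7 0 5"

```text
t: 23.4
tool_pos: [0.425, -0.2408, 0.1238]
orientation: [0.105, 3.14, -0.002]
force: [-0.2, 0.6, -0.0]
opening: 0.0156
gripper_force: 50.0
```

```bash
python3 -c "
from h import *
delta([.447,-.289,.015],176.2); look(); rod()"
```

```text
t 23.4 pos [ 0.425  -0.2408  0.1238] x axis yaw 176.17 tilt [ 0.    -0.001 -1.   ] F [-0.18  0.55 -0.01] T [ 0.039 -0.049  0.036] open 15.6 gf 50.0 q6 -2.12
units [-1.005 -1.861  4.356]
turn [-0.009  0.001 -0.005] units after turn [-1.004 -1.866  4.354]
t 23.6 TCP [ 0.4249 -0.2388  0.1235] Fz [-0.88 -0.25 -1.34 -0.77] -0.81 Fxy [-0.24  0.23] T [ 0.031 -0.026  0.022]
[(133, 'tail slope', np.float64(0.23), 'z@80', np.float64(0.1708))] arm z 0.2206 631
handle line 126 [ 0.1007 -0.0059]
rod line 38 [ 0.0005 -0.0012]
```

The head stays down. I go to the bar's original spot and lower it.

>>> move_arm --pt "0 0 0 -0.3 -0.4 0.2 5" --pt "0 0 0 -0.4 -0.7 0.5 5" --pt "0 0 0 -0.3 -0.6 0.6 5" --pt "0 0 0 0 -0.25 0.6 5" --pt "0 0 0 0 0 0.6 5" --pt "0 0 0 0 0 0.5 5" --pt "0 0 0 0 0 0.4 5" --pt "0 0 0 0 0 0.2 5" --pt "0 0 0 0 0 0 5" --pt "0 0 0 0 0 0 5"

```text
t: 24.6
tool_pos: [0.4471, -0.2887, 0.034]
orientation: [-0.1, -3.14, 0.001]
force: [0.0, 0.4, -1.5]
opening: 0.0157
gripper_force: 50.0
```

```bash
python3 -c "
from h import *
delta([.447,-.289,.0140],176.2)"
```

```text
t 24.6 pos [ 0.4471 -0.2887  0.034 ] x axis yaw 176.36 tilt [-0. -0. -1.] F [ 0.04  0.37 -1.49] T [-0.033  0.006  0.055] open 15.7 gf 50.0 q6 -2.18
units [ 0.002 -0.011  0.801]
turn [-0.004 -0.001  0.026] units after turn [ 0.002 -0.012  0.801]
```

>>> move_arm --pt "0 0 0 0 0 0.2 5" --pt "0 0 0 0 0 0.2 5" --pt "0 0 0 0 0 0.2 5" --pt "0 0 0 0 0 0.1 5" --pt "0 0 0 0 0 0.08 5" --pt "0 0 0 0 0 0 5" --pt "0 0 0 0 0 0 20" --pt "0 0 0 0 0 0 40" --pt "0 0 0 0 0 0 40" --pt "0 0 0 0 0 0 40"

```text
t: 25.6
tool_pos: [0.4469, -0.2888, 0.0143]
orientation: [-0.1, -3.14, 0.0]
force: [-0.0, 0.5, 0.0]
opening: 0.0383
gripper_force: 0.0
```

>>> move_arm --pt "0 0 0 0 0 -0.1 40" --pt "0 0 0 0 0 -0.3 40" --pt "0 0 0 0 0 -0.5 40" --pt "0 0 0 0 0 -0.8 40" --pt "0 0 0 0 0 -0.8 40" --pt "0 0 0 0 0 -0.8 40" --pt "0 0 0 0 0 -0.8 40" --pt "0 0 0 0 0 -0.6 40" --pt "0 0 0 0 0 -0.3 40" --pt "0 0 0 0 0 0 40"

```text
t: 26.6
tool_pos: [0.4476, -0.2892, 0.1406]
orientation: [0.1, 3.139, -0.003]
force: [0.5, 0.4, -0.9]
opening: 0.0398
gripper_force: 0.0
```

```bash
python3 -c "
from h import *
look(); save(load('scene'),'s7.png',(210,150,370,350),3.7)"
```

```text
t 26.8 TCP [ 0.4462 -0.2881  0.1378] Fz [ 0.04 -0.    0.46 -0.02] 0.12 Fxy [ 0.33 -0.11] T [ 0.013 -0.029 -0.007]
[(136, 'tail slope', np.float64(0.215), 'z@80', np.float64(0.1707)), (44, 'tail slope', np.float64(0.198), 'z@80', np.float64(0.1696))] arm z 0.2208 640
```

View pics/s7.png

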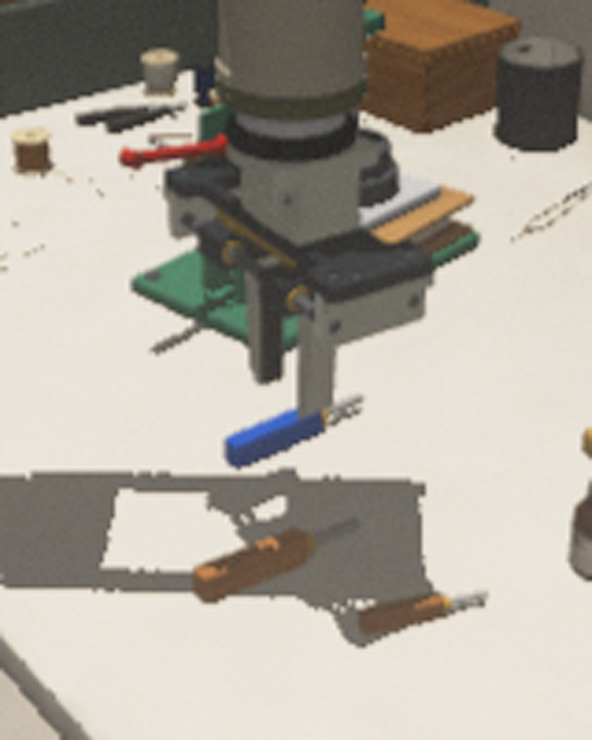

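The bar lies flat on the bench at crop (270,560), the head is still down on the book, and the gripper is clear. I hand in.

```bash
python3 -c "
from plant import close_job
print(close_job())"
```

```text
the job is handed in; nothing more can be done
None
```

The job is handed in, with no verdict returned: in the last images the head rests on the book (after catching on teeth partway down, then sinking the rest by its own weight), and the bar lies flat on the bench where it first lay.

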